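# Find the index notch by feel and bolt the indexing head

### The arm

A 7-joint arm with a two-finger parallel gripper is mounted at the origin on the work surface; the furniture and walls round the work are solid. World frame = base frame: x ahead of the robot, y to its left, z up, the work surface at z = 0. Lengths are in m, angles in degrees, forces in N, time in s.
With the tool pointing down it reaches from about 0.35 to 0.9 m from the base axis. Payload 8.1 kg.
Tool frame: the origin (TCP) lies at the very end of the fingers, on their centre line; the grasp point (between the pads) lies 19 mm behind it (hold_point_z is the distance from the TCP to the grasp point, in m); z points along the fingers, y is the line along which they close (so a half turn about z gives the same grasp; the last joint's range is limited). The gripper opens to 92 mm and grips with 3 to 60 N. Pads are 19 mm wide; open, the fingers measure 130 mm over their backs; the gripper's body (75 mm by 190 mm) begins 47 mm behind the grasp point.
Start: joints at [-70.795, 24.895, 1.432, 90.138, -0.665, 64.973, -4.303], TCP at [0.265, 0.566, 0.227] pointing down, gripper open.
Joint ranges: [-149.89, 149.89], [-25.12, 119.58], [-72.63, 75.52], [4.76, 147.25], [-75.54, 255.54], [6.69, 114.76], [-157.13, 157.13]. Speed limits (degrees/s): [127.2, 127.2, 172.46, 172.46, 180, 180, 180].

### API

Orientations are given as a 3x3 rotation matrix whose columns are the frame's x, y, z axes.
In Python, from workcell import * gives the robot as it stands. The module is installed in compiled form; this text tells all that it offers.
- The arm moves only by the tool servo_tool, never from a script. Its argument "moves" is a list of rows, each a list of 3 entries, a list of its own where there are three numbers: the shift along the tool's x, y, z in cm, then the turn about the tool's z in degrees, then the finger opening in cm, from 0 to 9.18. In form: [[[dx, dy, dz], roll, gripper], ...]. A call has 1 to 10 rows; each row is the pose to reach, as a shift and turn from the pose commanded when the call began, along the tool's axes at that moment; what a row does not reach only later rows make up. A row lasts 1/8 s, in which the tool goes at most 62.5 mm and 10.7 degrees, less where a joint would pass 70% of its speed; a pose out of reach is approached as far as the arm can. A call with a gripper value outside its range is refused whole. The fingers move at their own pace and stop on an object; "force" is the grip in N (left out, the last holds). Time passes only in rows, so rows that repeat a pose let the fingers close. It gives the time, the measured TCP pose, the force, the opening and the grip force at its end, in the units of the state.
- observe(): the state, without advancing time (a new reading comes with each control period).
- camera(name): name is "scene" or "top"; returns (picture, depth): 384x512x3 uint8, red, green, blue; 384x512 float32, m along the optical axis (not along the pixel's ray), 0 where there is no reading.
- get_calibration(name): a dict with "fx", "fy", "cx", "cy" (pixels), "cam_to_world" (4x4, takes a point from camera to world coordinates). Camera axes: x right, y up, looking along -z (the intrinsics and any distortion apply to the point x, -y, -z); pixel columns grow to the right and rows downward; lengths in m; the calibration is good to about 2 mm. A picture is of the moment at which its call begins. get_calibration takes no time and is no camera call.
- job_done(): hands the job in; it is judged then, once.
Trained networks look in the newest picture that a camera, given by its name, has taken for a name from the list of things; names that differ only in an ending like _2 or _b are one class to them, and where a whole thing is asked for, a point or a joint stands for the part that bears it (a point fixed in the world has none). Each returns a list of dicts, best first, with "confidence" (0 to 1); they miss things now and then, are a little off and sometimes report something else, mostly with a low value. They report only what shows in the picture. A call takes as long as a camera call.
- recognise(camera, thing): "rect" ([centre column, centre row, width, height] in pixels, round what is visible of it).
- landmark_of(camera, thing): "pixel" ([column, row] in pixels: a listed point, or the origin of a listed thing).
The state is a dict: "clock": time; "joint_positions": joint angles; "joint_velocities": joint speeds; "joint_efforts": joint torques, N m; "ee_pos": TCP position; "eef_rot": TCP orientation; "wrist_force": force on the tool from outside, world axes, zero at the start; "torque": the same for the moment, N m; "gripper_width": opening from 0.0 (shut) to 1.0 (fully open); "grip_force": force on a finger pad.
Only numpy, scipy, OpenCV 4.12 (cv2) and the standard library are available. Lean on these libraries where they do the work, as an engineer would, in place of code of your own. Each camera call takes 0.05 s, during which the arm holds its last target. There are 200 camera calls.

### The job

Set the indexing head on its index and lock it: turn the round black knob until you feel it drop into its hidden notch, which lies somewhere clockwise (seen from above) of where the knob stands now; then push the steel locking bolt fully home into the head. Push the bolt gently and do not clamp or force it: if it stops part-way, the knob is not in its notch. Leave the small parts lying round the head where they are.

Things in the scene. Friction and masses are not known exactly. Their poses are not given: they have to be found in the camera images.
- knob_centre (a point): Middle of the grip of the round black fluted knob on the indexing head, on its upright axis: 50 mm across, 35 mm tall (19 mm below to 16 mm above this point), no mark on it. The frame turns with the head, not the knob. Even drag about 0.25 N m. The notch lies 20 to 78 degrees clockwise (from above) of the start; no end stop within 90 degrees past it. Let go within 4 degrees of the notch, it snaps in.
- head_top (a point): Centre of the head's flat steel top (96 mm across), 24 mm below knob_centre, 46 mm above the bench; the notch is hidden inside. Feel when turning clockwise: from 7 degrees before the notch the resisting torque dips from +0.25 to about -0.4 N m (the knob pulls on by itself), then at the notch jumps within 1 to 4 degrees to about +0.8 N m against turning on past; so grip it firmly.
- bolt_tab (a point): Middle of the outer face (away from the knob) of the bolt's upright steel thumb tab, 12 mm thick, 30 wide, 36 tall (top 13 mm above this point, foot 23 mm below; the 12 mm base plate runs under it, its top 33 mm below this point, and ends 25 mm behind). +x points along the bolt to the knob axis, the way it is pushed home; z up. This face is 100 mm from the knob axis drawn back, 80 mm home.
- bolt (a joint): Travel of the locking bolt, m: 0 drawn back, 0.020 fully home (end stop). It slides against about 2 N of friction and stays where it is left. With the knob off its notch it stops dead at about 0.008; only with the knob in the notch does it go on to 0.020, and 5 to 12 N is then enough. Over 25 N is forcing it.
- hex_nipple: Brass hexagon pipe nipple lying on the bench, 31 x 59 x 27 mm; bystander; origin at its underside.
- bolt_1: Loose steel hexagon-head bolt lying on the bench, 27 x 71 x 24 mm; bystander; origin at its underside.
- nut_1: Loose steel hexagon nut lying on the bench, 24 x 27 x 13 mm; bystander; origin at its underside.

How it is judged:
By the outcome, as a careful person would: the job done as asked, in the order asked, and still so for the second after the job is handed in, with the robot touching nothing.
It also fails if it takes over 72 s, if anything falls off the work surface, if the arm or the gripper's body presses on something with over 40 N, if the wrist force passes 120 N, or if a joint passes its speed limit or range.

## Working session

There is one attempt and no reset: what is moved stays moved. The work goes in short steps, Python scripts to look and compute and a tool call to move; the robot and the scene stay as the last step left them, time stands still between calls to the robot, and variables do not carry over. Pictures are saved under pics/ and viewed, at most 10 in all, crops included, and the job is handed in when it is done.

Besides the shell and the picture viewer there is one more tool, called after "Request:" as name(argument=value, ...) on one line, values as JSON. servo_tool: Moves the arm, as the interface text tells. Its arguments: {"type":"object","properties":{"moves":{"type":"array","items":{"type":"array"}},"force":{"type":"number"}},"required":["moves"]}

```bash
mkdir -p pics; cat > h.py <<'E'
from workcell import *
import numpy as np, cv2
def ray(cam,px):
    c=get_calibration(cam);T=np.array(c["cam_to_world"])
    d=np.array([(px[0]-c["cx"])/c["fx"],-(px[1]-c["cy"])/c["fy"],-1.0])
    return T[:3,3],T[:3,:3]@d
def atz(cam,px,z):
    o,d=ray(cam,px);return o+d*(z-o[2])/d[2]
def atd(cam,px,D):
    o,d=ray(cam,px);return o+d*D[int(round(px[1])),int(round(px[0]))]
E
python3 - <<'E'
from h import *
ims=[]
for c in("top","scene"):
    im,D=camera(c);im=im.copy();np.save(c+"_d.npy",D);cal=get_calibration(c);print(c,cal)
    for t,z in(("knob_centre",.07),("head_top",.046),("bolt_tab",.045)):
        for r in landmark_of(c,t)[:2]:
            p=r["pixel"];print(c,t,p,round(r["confidence"],2),atz(c,p,z).round(4),atd(c,p,D).round(4));cv2.circle(im,tuple(int(v) for v in p),3,(255,0,0),1)
    for t in("hex_nipple","bolt_1","nut_1"):
        for r in landmark_of(c,t)[:1]: print(c,t,np.round(r["pixel"]),round(r["confidence"],2),atz(c,r["pixel"],0).round(3))
    ims.append(im)
    cv2.imwrite(f"pics/{c}0.png",im[:,:,::-1])
s=observe();print(s)
E
```

```text
top {'fx': 447.53415566947155, 'fy': 447.53415566947155, 'cx': 256.1732372417106, 'cy': 192.19516919763998, 'cam_to_world': array([[-0.01094911,  0.98114299, -0.19297293,  0.35688545],
       [-0.99992478, -0.01180991, -0.00331098, -0.32733819],
       [-0.00552754,  0.19292216,  0.98119849,  0.98508375],
       [ 0.        ,  0.        ,  0.        ,  1.        ]])}
top knob_centre [262.6, 189.5] 0.59 [ 0.5424 -0.3377  0.07  ] [ 0.5389 -0.3375  0.0874]
top head_top [260.4, 190.7] 0.88 [ 0.5447 -0.3332  0.046 ] [ 0.5371 -0.333   0.084 ]
top bolt_tab [248.7, 235.9] 0.65 [ 0.4484 -0.3074  0.045 ] [ 0.4491 -0.3073  0.0377]
top hex_nipple [318. 202.] 0.78 [ 0.526 -0.461  0.   ]
top bolt_1 [304. 241.] 0.54 [ 0.441 -0.428  0.   ]
top nut_1 [214. 229.] 0.58 [ 0.468 -0.229  0.   ]
scene {'fx': 419.21893786974954, 'fy': 419.21893786974954, 'cx': 250.6537015646884, 'cy': 193.41861160315074, 'cam_to_world': array([[-0.87012432,  0.18613188, -0.45633166,  0.13079336],
       [-0.4928216 , -0.32252201,  0.80815   ,  0.35089656],
       [ 0.00324547,  0.92808107,  0.37236406,  0.40621168],
       
[... 610 characters left out ...]
'joint_velocities': array([ 0.06953372,  0.04855252, -0.0734839 ,  0.02669483,  0.05311813,
       -0.00581337, -0.05861907]), 'joint_efforts': array([-1.14977491e-03, -6.67514706e+01,  9.83947814e-01, -3.14766026e+01,
       -6.02951157e-02,  3.24380316e-02,  6.19509683e-05]), 'ee_pos': array([0.26499136, 0.56605226, 0.2267387 ]), 'eef_rot': array([[-9.05656848e-01,  4.24011408e-01,  2.37999145e-05],
       [ 4.24011408e-01,  9.05656847e-01,  3.41110608e-05],
       [-7.09107659e-06,  4.09843510e-05, -9.99999999e-01]]), 'wrist_force': array([ 0.17466131, -0.74281778,  0.02882863]), 'torque': array([0.05313936, 0.00010988, 0.0375481 ]), 'grip_force': 0.0, 'gripper_width': 0.9989453981016682}
```

```bash
python3 - <<'E'
import cv2,numpy as np
a=cv2.imread("pics/top0.png")[120:290,170:370];a=cv2.resize(a,None,fx=2.5,fy=2.5,interpolation=cv2.INTER_CUBIC)
b=cv2.imread("pics/scene0.png")
c=np.zeros((425,800,3),np.uint8);c[:,:500]=a;c[:225,500:]=cv2.resize(b,(300,225));d=cv2.resize(b[150:280,180:360],(277,200));c[225:425,500:777]=d
cv2.imwrite("pics/v1.png",c)
E
```

```text
(no output)
```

View pics/v1.png

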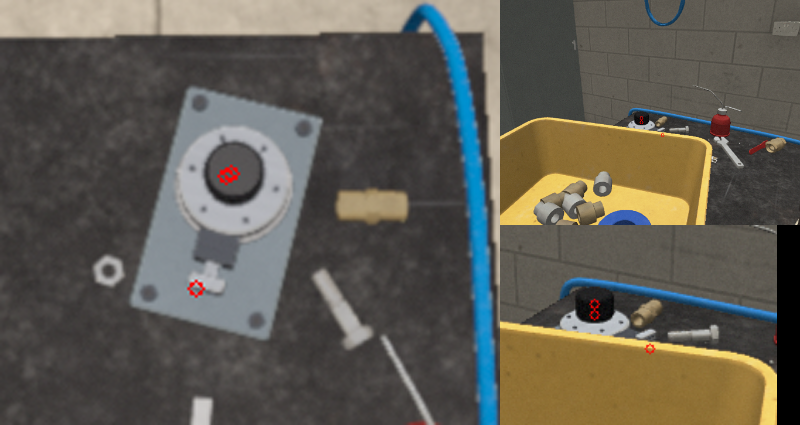

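```bash
python3 - <<'E'
from h import *
D=np.load("top_d.npy");c=get_calibration("top");T=np.array(c["cam_to_world"])
def cloud(n):
    D=np.load(n+"_d.npy");c=get_calibration(n);T=np.array(c["cam_to_world"]);v,u=np.mgrid[:384,:512]
    P=np.stack([(u-c["cx"])/c["fx"]*D,-(v-c["cy"])/c["fy"]*D,-D],-1)@T[:3,:3].T+T[:3,3];P[D==0]=np.nan;return P
P=cloud("top");x,y,z=P[...,0],P[...,1],P[...,2]
near=np.hypot(x-.54,y+.337)<.12
def rep(n,m):
    q=P[m];print(n,m.sum(),np.median(q,0).round(4),q.min(0).round(4),q.max(0).round(4),"circ",cv2.minEnclosingCircle(q[:,:2].astype(np.float32)))
rep("knob",near&(z>.078)&(np.hypot(x-.54,y+.337)<.045))
rep("ring",near&(abs(z-.046)<.006)&(np.hypot(x-.54,y+.337)<.065))
m=near&(z>.05)&(z<.07)&(np.hypot(x-.54,y+.337)>.065);rep("tab",m);print(cv2.minAreaRect(P[m][:,:2].astype(np.float32)))
m=near&(z>.02)&(np.hypot(x-.54,y+.337)>.065);rep("tab/bolt",m)
m=(np.hypot(x-.53,y+.337)<.15)&(z>.006)&(z<.02)&(abs(y+.34)<.075);print("plate",cv2.minAreaRect(P[m][:,:2].astype(np.float32)))
# height map, both cams
for n in("top","scene"):
    Q=cloud(n).reshape(-1,3);print(n)
    for X in np.arange(.2,.8,.1):
        print(round(X,1),[ (lambda s: round(float(s.max()),2) if len(s) else None)(Q[(abs(Q[:,0]-X)<.05)&(abs(Q[:,1]-Y)<.05)][:,2]) for Y in np.arange(-.6,.6,.1)])
a=cv2.imread("pics/top0.png");cv2.imwrite("pics/t.png",cv2.resize(a[165:265,220:320],(600,600),interpolation=cv2.INTER_CUBIC))
E
```

```text
knob 463 [ 0.5421 -0.3387  0.0858] [ 0.5179 -0.3654  0.0781] [ 0.5665 -0.3137  0.0906] circ ((0.5431528687477112, -0.3395575284957886), 0.026012709364295006)
ring 1161 [ 0.5273 -0.3339  0.0457] [ 0.4753 -0.3862  0.0402] [ 0.5891 -0.2937  0.0516] circ ((0.5332152247428894, -0.33559462428092957), 0.058225225657224655)
tab 88 [ 0.453  -0.3156  0.0573] [ 0.4448 -0.3292  0.0501] [ 0.4617 -0.302   0.0622] circ ((0.4534847140312195, -0.31557202339172363), 0.015051642432808876)
((0.4532829821109772, -0.3155198395252228), (0.02934616431593895, 0.012806080281734467), 75.50248718261719)
tab/bolt 334 [ 0.4734 -0.3261  0.031 ] [ 0.4219 -0.4562  0.02  ] [ 0.6244 -0.2601  0.0622] circ ((0.519568681716919, -0.3458985686302185), 0.11095181852579117)
plate ((0.543388307094574, -0.3398923873901367), (0.2673795521259308, 0.14815030992031097), 0.07386759668588638)
top
0.2 [0.02, 0.1, 0.02, 0.02, 0.01, 0.16, 0.16, 0.16, 0.12, None, None, None]
0.3 [0.02, 0.17, 0.01, 0.02, 0.01, 0.16, 0.02, 0.09, 0.09, None, None, None]
0.4 [0.02, 0.18, 0.19, 0.06, 0.01, 0.16, 0.05, 0.09, 0.04, None, None, None]
0.5 [0.02, 0.03, 0.09, 0.09, 0.02, 0.16, 0.05, 0.05, 0.01, 0.0, None, None]
0.6 [0.02, 0.02, 0.09, 0.09, 0.01, 0.16, 0.16, 0.16, 0.16, 0.01, None, None]
0.7 [0.01, 0.02, 0.01, 0.01, 0.01, 0.01, 0.16, 0.16, None, None, None, None]
0.8 [None, None, None, None, None, None, None, None, None, None, None, None]
scene
0.2 [0.01, 0.09, 0.02, 0.01, 0.0, 0.16, 0.16, 0.16, None, None, None, None]
0.3 [0.01, 0.17, 0.01, 0.01, 0.0, 0.15, 0.02, 0.09, None, None, None, None]
0.4 [0.01, 0.18, 0.18, 0.06, None, 0.16, 0.05, 0.08, None, None, None, None]
0.5 [0.01, 0.03, 0.09, 0.09, None, 0.15, 0.1, 0.05, None, None, None, None]
0.6 [0.01, 0.02, 0.08, 0.08, None, 0.15, 0.15, 0.15, 0.0, None, None, None]
0.7 [None, 0.02, -0.0, None, None, None, 0.15, 0.15, None, None, None, None]
0.8 [None, None, None, None, None, None, None, None, None, None, None, None]
```

View pics/t.png

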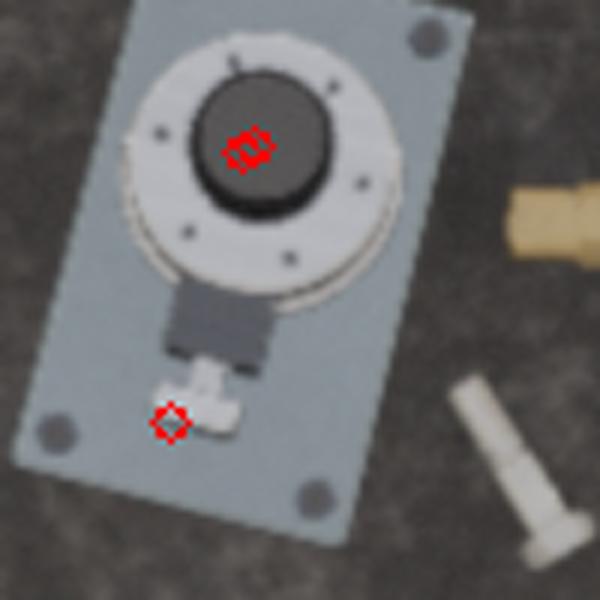

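View pics/top0.png

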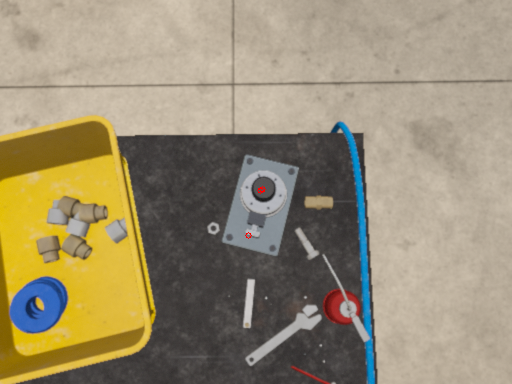

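Request:
servo_tool(moves=[[[-2,-2,-3],3,9],[[-6,-7,-4],8,9],[[-10,-11,-4],13,9],[[-14,-15,-4],19,9],[[-18,-20,-4],25,9],[[-22,-24,-4],31,9],[[-26,-29,-4],37,9],[[-30,-33,-4],43,9],[[-34,-37.5,-4],49,9],[[-37,-41,-4],53,9]], force=50)

```text
clock: 1.95
ee_pos: [0.4266, 0.0353, 0.2671]
eef_rot: [[-0.202, 0.979, 0.001], [0.979, 0.202, 0.0], [0.0, 0.001, -1.0]]
wrist_force: [0.8, 0.4, -0.3]
gripper_width: 0.979
grip_force: 0.0
```

```bash
cat >> h.py <<'E'
def go(tx,ty,tz):
    s=observe();R=np.array(s["eef_rot"]);d=R.T@(np.array([tx,ty,tz])-s["ee_pos"])*100
    print("t",s["clock"],"pos",s["ee_pos"].round(4),"yaw_y",np.degrees(np.arctan2(R[1,1],R[0,1])).round(1),"tiltz",R[:,2].round(3),"move cm",d.round(2),"F",s["wrist_force"].round(2),"M",s["torque"].round(3),"j",s["joint_positions"].round(0))
E
python3 - <<'E'
from h import *
go(.5425,-.3385,.26)
D=np.load("top_d.npy");c=get_calibration("top");T=np.array(c["cam_to_world"]);v,u=np.mgrid[:384,:512]
P=(np.stack([(u-c["cx"])/c["fx"]*D,-(v-c["cy"])/c["fy"]*D,-D],-1)@T[:3,:3].T+T[:3,3]).reshape(-1,3)
m=(P[:,2]>.1)&(P[:,1]<-.2)
q=P[m];print(q[np.argsort(-q[:,1])[::25]].round(3))
E
```

```text
t 1.95 pos [0.4266 0.0353 0.2671] yaw_y 11.7 tiltz [ 0.001  0.    -1.   ] move cm [-38.95   3.79   0.71] F [ 0.77  0.36 -0.35] M [-0.043 -0.014  0.011] j [-38.   3.  28. 114.  -2.  63.   2.]
[[ 0.357 -0.327  0.985]
 [ 0.357 -0.327  0.985]
 [ 0.357 -0.327  0.985]
 [ 0.357 -0.327  0.985]
 [ 0.357 -0.327  0.985]
 [ 0.357 -0.327  0.985]
 [ 0.357 -0.327  0.985]
 [ 0.357 -0.327  0.985]
 [ 0.357 -0.327  0.985]
 [ 0.357 -0.327  0.985]
 [ 0.357 -0.327  0.985]
 [ 0.357 -0.327  0.985]
 [ 0.357 -0.327  0.985]
 [ 0.357 -0.327  0.985]
 [ 0.357 -0.327  0.985]
 [ 0.357 -0.327  0.985]
 [ 0.357 -0.327  0.985]
 [ 0.357 -0.327  0.985]
 [ 0.357 -0.327  0.985]
 [ 0.357 -0.327  0.985]
 [ 0.357 -0.327  0.985]
 [ 0.357 -0.327  0.985]
 [ 0.357 -0.327  0.985]
 [ 0.357 -0.327  0.985]
 [ 0.357 -0.327  0.985]
 [ 0.357 -0.327  0.985]
 [ 0.357 -0.327  0.985]
 [ 0.357 -0.327  0.985]
 [ 0.357 -0.327  0.985]
 [ 0.357 -0.327  0.985]
 [ 0.357 -0.327  0.985]
 [ 0.357 -0.327  0.985]
 [ 0.384 -0.452  0.18 ]
 [ 0.359 -0.463  0.172]
 [ 0.343 -0.473  0.165]
 [ 0.327 -0.482  0.15 ]
 [ 0.316 -0.491  0.136]
 [ 0.308 -0.497  0.124]
 [ 0.287 -0.505  0.107]
 [ 0.275 -0.509  0.103]
 [ 0.281 -0.513  0.103]
 [ 0.279 -0.519  0.102]]
```

Request:
servo_tool(moves=[[[-4,0.4,0],5,9],[[-9,0.9,0],10,9],[[-14,1.4,0],15,9],[[-19,1.9,0],20,9],[[-24,2.4,0],26,9],[[-29,2.8,0],32,9],[[-34,3.3,0],38,9],[[-38,3.7,0.5],44,9],[[-38.95,3.8,1],44,9],[[-38.95,3.8,2],44,9]])

```text
clock: 3.2
ee_pos: [0.5438, -0.3356, 0.2463]
eef_rot: [[0.531, 0.848, 0.0], [0.848, -0.531, -0.0], [-0.0, 0.0, -1.0]]
wrist_force: [0.1, 0.3, -0.5]
gripper_width: 0.984
grip_force: 0.0
```

```bash
python3 -c "
from h import *
go(.5425,-.3385,.053)"
```

```text
t 3.2 pos [ 0.5438 -0.3356  0.2463] yaw_y -32.1 tiltz [ 0. -0. -1.] move cm [-0.31  0.04 19.33] F [ 0.05  0.26 -0.53] M [-0.057  0.111  0.02 ] j [ -2.  30.  45.  89. -22.  70.  15.]
```

Request:
servo_tool(moves=[[[-0.3,0,3],0,9],[[-0.3,0,6],0,9],[[-0.3,0,9],0,9],[[-0.3,0,12],0,9],[[-0.3,0,14.5],0,9],[[-0.3,0,16.5],0,9],[[-0.3,0,18],0,9],[[-0.3,0,19],0,9],[[-0.3,0,19.3],0,9],[[-0.3,0,19.3],0,9]])

```text
clock: 4.45
ee_pos: [0.5424, -0.3382, 0.054]
eef_rot: [[0.531, 0.847, 0.0], [0.847, -0.531, -0.0], [0.0, 0.001, -1.0]]
wrist_force: [0.1, 0.1, 0.7]
gripper_width: 0.984
grip_force: 0.0
```

```bash
python3 -c "
from h import *
go(.5425,-.3385,.053)
im,D=camera('top');cv2.imwrite('pics/t2.png',cv2.resize(im[150:260,200:340,::-1],(700,550),interpolation=cv2.INTER_CUBIC))"
```

```text
t 4.45 pos [ 0.5424 -0.3382  0.054 ] yaw_y -32.1 tiltz [ 0. -0. -1.] move cm [-0.02  0.03  0.1 ] F [0.14 0.09 0.72] M [-0.135  0.018  0.015] j [  3.  41.  37. 100. -31.  50.  23.]
```

View pics/t2.png

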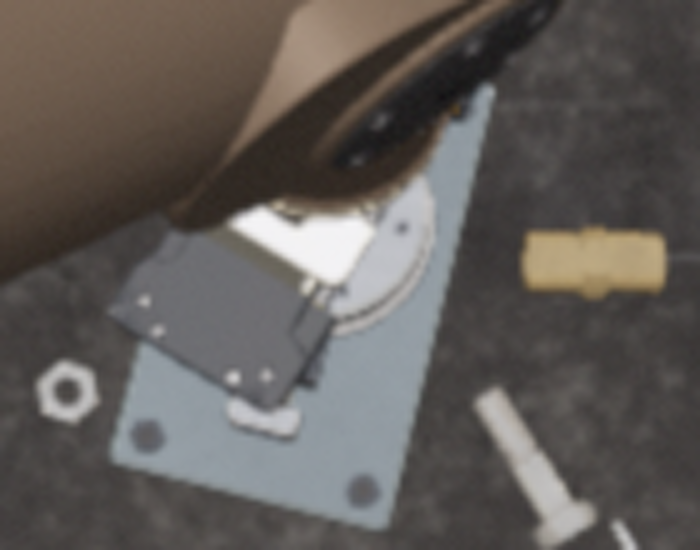

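Request:
servo_tool(moves=[[[0,0,0],0,6],[[0,0,0],0,5],[[0,0,0],0,4],[[0,0,0],0,4],[[0,0,0],0,4],[[0,0,0],0,4]], force=55)

```text
clock: 5.25
ee_pos: [0.5435, -0.3388, 0.0539]
eef_rot: [[0.531, 0.847, 0.002], [0.847, -0.531, -0.002], [-0.001, 0.003, -1.0]]
wrist_force: [4.5, -3.9, -4.0]
gripper_width: 0.532
grip_force: 55.0
```

```bash
python3 -c "
from h import *
go(.5425,-.3385,.053)"
```

```text
t 5.25 pos [ 0.5435 -0.3388  0.0539] yaw_y -32.1 tiltz [ 0.002 -0.002 -1.   ] move cm [-0.03 -0.1   0.09] F [ 4.49 -3.94 -3.96] M [-0.649 -0.618  0.039] j [  3.  41.  37. 100. -31.  50.  23.]
```

Request:
servo_tool(moves=[[[0,0.15,0],0,4],[[0,0.15,0],2,4],[[0,0.15,0],4,4],[[0,0.15,0],6,4],[[0,0.15,0],8,4],[[0,0.15,0],10,4],[[0,0.15,0],12,4],[[0,0.15,0],13,4],[[0,0.15,0],14,4],[[0,0.15,0],14.5,4]])

```text
clock: 6.5
ee_pos: [0.5435, -0.3386, 0.0538]
eef_rot: [[0.727, 0.686, 0.0], [0.686, -0.727, 0.0], [0.0, -0.0, -1.0]]
wrist_force: [-1.4, -0.7, 4.7]
gripper_width: 0.534
grip_force: 55.0
```

```bash
python3 -c "
from h import *
go(.5425,-.3385,.053)"
```

```text
t 6.5 pos [ 0.5435 -0.3386  0.0538] yaw_y -46.7 tiltz [ 0.  0. -1.] move cm [-0.06 -0.08  0.08] F [-1.38 -0.67  4.66] M [-0.408  0.541  0.354] j [  1.  42.  41. 100. -35.  51.  11.]
```

Request:
servo_tool(moves=[[[0,0,0],1,4],[[0,0,0],2,4],[[0,0,0],3,4],[[0,0,0],4,4]])

```text
clock: 7.0
ee_pos: [0.5434, -0.3386, 0.0538]
eef_rot: [[0.774, 0.634, -0.0], [0.634, -0.774, 0.0], [0.0, -0.0, -1.0]]
wrist_force: [-1.9, -1.8, 5.4]
gripper_width: 0.535
grip_force: 55.0
```

```bash
python3 -c "
from h import *
go(.5425,-.3385,.053)"
```

```text
t 7.0 pos [ 0.5434 -0.3386  0.0538] yaw_y -50.7 tiltz [-0.  0. -1.] move cm [-0.06 -0.07  0.08] F [-1.92 -1.84  5.43] M [-0.129  0.703  0.295] j [  1.  43.  42. 100. -35.  52.   8.]
```

Request:
servo_tool(moves=[[[0,0,0],1.2,4],[[0,0,0],2.4,4],[[0,0,0],3.6,4],[[0,0,0],4.5,4]])

```text
clock: 7.5
ee_pos: [0.5434, -0.3385, 0.0538]
eef_rot: [[0.821, 0.571, -0.0], [0.571, -0.821, 0.001], [0.0, -0.001, -1.0]]
wrist_force: [-2.7, -1.5, 4.8]
gripper_width: 0.532
grip_force: 55.0
```

```bash
python3 -c "
from h import *
go(.5425,-.3385,.053)"
```

```text
t 7.5 pos [ 0.5434 -0.3385  0.0538] yaw_y -55.2 tiltz [-0.     0.001 -1.   ] move cm [-0.07 -0.05  0.08] F [-2.71 -1.51  4.76] M [-0.248  0.755  0.296] j [  0.  43.  43. 100. -36.  52.   4.]
```

Request:
servo_tool(moves=[[[0,0,0],1.2,4],[[0,0,0],2.4,4],[[0,0,0],3.6,4],[[0,0,0],4.5,4]])

```text
clock: 8.0
ee_pos: [0.5433, -0.3384, 0.0538]
eef_rot: [[0.863, 0.505, -0.0], [0.505, -0.863, 0.001], [0.0, -0.001, -1.0]]
wrist_force: [-2.3, -0.2, 6.7]
gripper_width: 0.533
grip_force: 55.0
```

```bash
python3 -c "
from h import *
go(.5425,-.3385,.053)"
```

```text
t 8.0 pos [ 0.5433 -0.3384  0.0538] yaw_y -59.7 tiltz [-0.     0.001 -1.   ] move cm [-0.08 -0.04  0.08] F [-2.34 -0.16  6.75] M [-0.278  0.717  0.269] j [ -1.  43.  45. 100. -37.  52.   0.]
```

Request:
servo_tool(moves=[[[0,0,0],1.2,4],[[0,0,0],2.4,4],[[0,0,0],3.6,4],[[0,0,0],4.5,4]])

```text
clock: 8.5
ee_pos: [0.5433, -0.3384, 0.0538]
eef_rot: [[0.9, 0.436, -0.0], [0.436, -0.9, 0.001], [0.0, -0.001, -1.0]]
wrist_force: [-2.1, 1.8, 8.3]
gripper_width: 0.534
grip_force: 55.0
```

```bash
python3 -c "
from h import *
go(.5425,-.3385,.053)"
```

```text
t 8.5 pos [ 0.5433 -0.3384  0.0538] yaw_y -64.2 tiltz [-0.     0.001 -1.   ] move cm [-0.08 -0.02  0.08] F [-2.12  1.77  8.35] M [0.174 0.646 0.293] j [ -1.  44.  46. 100. -38.  53.  -3.]
```

Request:
servo_tool(moves=[[[0,0,0],1.2,4],[[0,0,0],2.4,4],[[0,0,0],3.6,4],[[0,0,0],4.5,4]])

```text
clock: 9.0
ee_pos: [0.5433, -0.3383, 0.0538]
eef_rot: [[0.932, 0.364, -0.0], [0.364, -0.932, 0.001], [0.0, -0.001, -1.0]]
wrist_force: [-1.8, 2.3, 8.3]
gripper_width: 0.532
grip_force: 55.0
```

```bash
python3 -c "
from h import *
go(.5425,-.3385,.053)"
```

```text
t 9.0 pos [ 0.5433 -0.3383  0.0538] yaw_y -68.7 tiltz [-0.     0.001 -1.   ] move cm [-0.08 -0.01  0.08] F [-1.8   2.34  8.32] M [0.326 0.631 0.279] j [ -2.  44.  47. 100. -39.  53.  -7.]
```

Request:
servo_tool(moves=[[[0,0,0],1.2,4],[[0,0,0],2.4,4],[[0,0,0],3.6,4],[[0,0,0],4.5,4]])

```text
clock: 9.5
ee_pos: [0.5432, -0.3382, 0.0538]
eef_rot: [[0.957, 0.289, -0.0], [0.289, -0.957, 0.001], [0.0, -0.001, -1.0]]
wrist_force: [-2.6, 0.1, 7.7]
gripper_width: 0.538
grip_force: 55.0
```

```bash
python3 -c "
from h import *
go(.5425,-.3385,.053)"
```

```text
t 9.5 pos [ 0.5432 -0.3382  0.0538] yaw_y -73.2 tiltz [-0.     0.001 -1.   ] move cm [-0.08  0.    0.08] F [-2.62  0.14  7.74] M [-0.043  0.808  0.27 ] j [ -2.  45.  48. 100. -40.  54. -10.]
```

Request:
servo_tool(moves=[[[0,0,0],1.2,4],[[0,0,0],2.4,4],[[0,0,0],3.6,4],[[0,0,0],4.5,4]])

```text
clock: 10.0
ee_pos: [0.5432, -0.3382, 0.0538]
eef_rot: [[0.977, 0.213, -0.0], [0.213, -0.977, 0.001], [-0.0, -0.001, -1.0]]
wrist_force: [-3.1, 0.5, 7.3]
gripper_width: 0.536
grip_force: 55.0
```

```bash
python3 -c "
from h import *
go(.5425,-.3385,.053)"
```

```text
t 10.0 pos [ 0.5432 -0.3382  0.0538] yaw_y -77.7 tiltz [-0.     0.001 -1.   ] move cm [-0.08  0.02  0.08] F [-3.06  0.52  7.26] M [0.076 0.797 0.282] j [ -3.  45.  49. 100. -41.  54. -14.]
```

Request:
servo_tool(moves=[[[0,0,0],1.2,4],[[0,0,0],2.4,4],[[0,0,0],3.6,4],[[0,0,0],4.5,4]])

```text
clock: 10.5
ee_pos: [0.5432, -0.3381, 0.0538]
eef_rot: [[0.991, 0.136, -0.0], [0.136, -0.991, 0.001], [-0.0, -0.001, -1.0]]
wrist_force: [-2.5, 1.3, 8.0]
gripper_width: 0.534
grip_force: 55.0
```

```bash
python3 -c "
from h import *
go(.5425,-.3385,.053)"
```

```text
t 10.5 pos [ 0.5432 -0.3381  0.0538] yaw_y -82.2 tiltz [-0.     0.001 -1.   ] move cm [-0.08  0.03  0.08] F [-2.49  1.29  7.96] M [0.056 0.932 0.311] j [ -3.  46.  50. 100. -42.  55. -18.]
```

Request:
servo_tool(moves=[[[0,0,0],1.2,4],[[0,0,0],2.4,4],[[0,0,0],3.6,4],[[0,0,0],4.5,4]])

```text
clock: 11.0
ee_pos: [0.5432, -0.338, 0.0538]
eef_rot: [[0.998, 0.058, -0.0], [0.058, -0.998, 0.002], [-0.0, -0.002, -1.0]]
wrist_force: [-2.7, 1.0, 8.0]
gripper_width: 0.532
grip_force: 55.0
```

```bash
python3 -c "
from h import *
go(.5425,-.3385,.053)"
```

```text
t 11.0 pos [ 0.5432 -0.338   0.0538] yaw_y -86.7 tiltz [-0.     0.002 -1.   ] move cm [-0.07  0.04  0.08] F [-2.75  0.99  8.02] M [0.161 0.804 0.338] j [ -4.  46.  51. 100. -43.  55. -22.]
```

Request:
servo_tool(moves=[[[0,0,0],1.2,4],[[0,0,0],2.4,4],[[0,0,0],3.6,4],[[0,0,0],4.5,4]])

```text
clock: 11.5
ee_pos: [0.5432, -0.338, 0.0538]
eef_rot: [[1.0, -0.021, -0.0], [-0.021, -1.0, 0.002], [-0.0, -0.002, -1.0]]
wrist_force: [-2.2, 5.8, 8.4]
gripper_width: 0.533
grip_force: 55.0
```

```bash
python3 -c "
from h import *
go(.5425,-.3385,.053)"
```

```text
t 11.5 pos [ 0.5432 -0.338   0.0538] yaw_y -91.2 tiltz [-0.     0.002 -1.   ] move cm [-0.07  0.05  0.08] F [-2.22  5.83  8.41] M [1.239 0.578 0.195] j [ -5.  47.  53. 101. -44.  56. -25.]
```

Request:
servo_tool(moves=[[[0,0,0],1,4],[[0,0,0],2,4],[[0,0,0],2,4]])

```text
clock: 11.88
ee_pos: [0.5432, -0.3381, 0.0538]
eef_rot: [[0.998, -0.056, -0.0], [-0.056, -0.998, 0.001], [-0.0, -0.001, -1.0]]
wrist_force: [-1.7, 2.8, 6.7]
gripper_width: 0.537
grip_force: 55.0
```

```bash
python3 -c "
from h import *
go(.5425,-.3385,.053)"
```

```text
t 11.875 pos [ 0.5432 -0.3381  0.0538] yaw_y -93.2 tiltz [-0.     0.001 -1.   ] move cm [-0.07  0.05  0.08] F [-1.73  2.77  6.71] M [ 0.77   0.431 -0.182] j [ -5.  47.  53. 101. -45.  56. -27.]
```

Dip found (−0.18 N m). Continue in fine steps to the jump.

Request:
servo_tool(moves=[[[0,0,0],1,4],[[0,0,0],2,4],[[0,0,0],2,4]])

```text
clock: 12.25
ee_pos: [0.5433, -0.3381, 0.0538]
eef_rot: [[0.996, -0.091, -0.0], [-0.091, -0.996, 0.002], [-0.0, -0.002, -1.0]]
wrist_force: [-1.6, 3.4, 6.8]
gripper_width: 0.532
grip_force: 55.0
```

```bash
python3 -c "
from h import *
go(.5425,-.3385,.053)"
```

```text
t 12.25 pos [ 0.5433 -0.3381  0.0538] yaw_y -95.2 tiltz [-0.     0.002 -1.   ] move cm [-0.07  0.05  0.08] F [-1.56  3.41  6.81] M [ 0.846  0.539 -0.474] j [ -5.  47.  54. 101. -45.  56. -29.]
```

Request:
servo_tool(moves=[[[0,0,0],1,4],[[0,0,0],2,4],[[0,0,0],2,4]])

```text
clock: 12.62
ee_pos: [0.5433, -0.338, 0.0538]
eef_rot: [[0.992, -0.125, -0.0], [-0.125, -0.992, 0.002], [-0.0, -0.002, -1.0]]
wrist_force: [-2.0, 2.7, 7.9]
gripper_width: 0.533
grip_force: 55.0
```

```bash
python3 -c "
from h import *
go(.5425,-.3385,.053)"
```

```text
t 12.625 pos [ 0.5433 -0.338   0.0538] yaw_y -97.2 tiltz [-0.     0.002 -1.   ] move cm [-0.07  0.06  0.08] F [-1.97  2.69  7.89] M [ 0.888  0.624 -0.162] j [ -5.  47.  54. 101. -46.  57. -30.]
```

Request:
servo_tool(moves=[[[0,0,0],1,4],[[0,0,0],1,4],[[0,0,0],1,4]])

```text
clock: 13.0
ee_pos: [0.5434, -0.3381, 0.0538]
eef_rot: [[0.99, -0.143, 0.0], [-0.143, -0.99, 0.002], [0.0, -0.002, -1.0]]
wrist_force: [-2.7, 2.7, 5.9]
gripper_width: 0.535
grip_force: 55.0
```

```bash
python3 -c "
from h import *
go(.5425,-.3385,.053)"
```

```text
t 13.0 pos [ 0.5434 -0.3381  0.0538] yaw_y -98.2 tiltz [ 0.     0.002 -1.   ] move cm [-0.08  0.05  0.08] F [-2.74  2.67  5.89] M [ 0.849  0.476 -0.687] j [ -5.  48.  54. 101. -46.  57. -31.]
```

Request:
servo_tool(moves=[[[0,0,0],1,4],[[0,0,0],1,4],[[0,0,0],1,4]])

```text
clock: 13.38
ee_pos: [0.5432, -0.3379, 0.0536]
eef_rot: [[0.987, -0.16, -0.0], [-0.16, -0.987, 0.002], [-0.0, -0.002, -1.0]]
wrist_force: [-5.3, 7.5, 14.4]
gripper_width: 0.538
grip_force: 55.0
```

```bash
python3 -c "
from h import *
go(.5425,-.3385,.053)"
```

```text
t 13.375 pos [ 0.5432 -0.3379  0.0536] yaw_y -99.2 tiltz [-0.     0.002 -1.   ] move cm [-0.06  0.07  0.06] F [-5.27  7.5  14.43] M [ 1.469  1.221 -0.389] j [ -5.  48.  54. 101. -46.  57. -32.]
```

Request:
servo_tool(moves=[[[0,0,0],1,4],[[0,0,0],1.5,4],[[0,0,0],1.5,4]])

```text
clock: 13.75
ee_pos: [0.5433, -0.3378, 0.0538]
eef_rot: [[0.983, -0.184, -0.0], [-0.184, -0.983, 0.002], [-0.001, -0.002, -1.0]]
wrist_force: [-2.6, 4.8, 8.5]
gripper_width: 0.534
grip_force: 55.0
```

```bash
python3 -c "
from h import *
go(.5425,-.3385,.053)"
```

```text
t 13.75 pos [ 0.5433 -0.3378  0.0538] yaw_y -100.6 tiltz [-0.     0.002 -1.   ] move cm [-0.06  0.08  0.08] F [-2.58  4.84  8.47] M [1.005 0.734 0.117] j [ -6.  48.  55. 101. -46.  57. -33.]
```

Request:
servo_tool(moves=[[[0,0,0],1,4],[[0,0,0],1,4],[[0,0,0],1,4]])

```text
clock: 14.12
ee_pos: [0.5432, -0.3377, 0.0538]
eef_rot: [[0.98, -0.201, -0.001], [-0.201, -0.98, 0.002], [-0.001, -0.002, -1.0]]
wrist_force: [-3.6, 5.3, 9.4]
gripper_width: 0.535
grip_force: 55.0
```

```bash
python3 -c "
from h import *
go(.5425,-.3385,.053)"
```

```text
t 14.125 pos [ 0.5432 -0.3377  0.0538] yaw_y -101.6 tiltz [-0.001  0.002 -1.   ] move cm [-0.05  0.09  0.08] F [-3.61  5.29  9.38] M [1.044 0.802 0.404] j [ -6.  48.  55. 101. -46.  57. -34.]
```

Request:
servo_tool(moves=[[[0,0,0],-0.5,4],[[0,0,0],-1,4],[[0,0,0],-1,4],[[0,0,0],-1,5.4],[[0,0,0],-1,6],[[0,0,0],-1,7],[[0,0,0],-1,8],[[0,0,0],-1,8],[[0,0,-2],-1,8],[[0,0,-4.5],-1,8]])

```text
clock: 15.38
ee_pos: [0.5433, -0.3389, 0.1001]
eef_rot: [[0.983, -0.184, -0.0], [-0.184, -0.983, -0.0], [-0.0, 0.0, -1.0]]
wrist_force: [0.7, 0.6, 0.4]
gripper_width: 0.871
grip_force: 0.0
```

```bash
python3 -c "
from h import *
go(.43,-.31,.12)"
```

```text
t 15.375 pos [ 0.5433 -0.3389  0.1001] yaw_y -100.6 tiltz [-0. -0. -1.] move cm [-11.67  -0.76  -1.99] F [0.66 0.64 0.4 ] M [-0.021  0.157  0.004] j [ -7.  45.  58.  99. -43.  61. -35.]
```

Request:
servo_tool(moves=[[[0,0,-2],0,5],[[-4,0,-2],2,2],[[-8,-0.4,-2],3.9,0],[[-12,-0.8,-2],3.9,0],[[-13,-0.9,-2],3.9,0],[[-13,-0.9,-2],3.9,0],[[-13,-0.9,-2],3.9,0]], force=20)

```text
clock: 16.25
ee_pos: [0.4188, -0.3064, 0.1191]
eef_rot: [[0.969, -0.249, 0.001], [-0.249, -0.969, -0.001], [0.001, 0.0, -1.0]]
wrist_force: [0.5, 0.5, 0.4]
gripper_width: 0.159
grip_force: 0.0
```

```bash
python3 -c "
from h import *
go(.4175,-.3062,.032)
im,D=camera('top');cv2.imwrite('pics/t3.png',cv2.resize(im[150:260,200:340,::-1],(700,550),interpolation=cv2.INTER_CUBIC))"
```

```text
t 16.25 pos [ 0.4188 -0.3064  0.1191] yaw_y -104.4 tiltz [ 0.001 -0.001 -1.   ] move cm [-0.14  0.01  8.71] F [0.53 0.5  0.35] M [0.008 0.142 0.02 ] j [-13.  35.  64. 115. -39.  55. -33.]
```

View pics/t3.png

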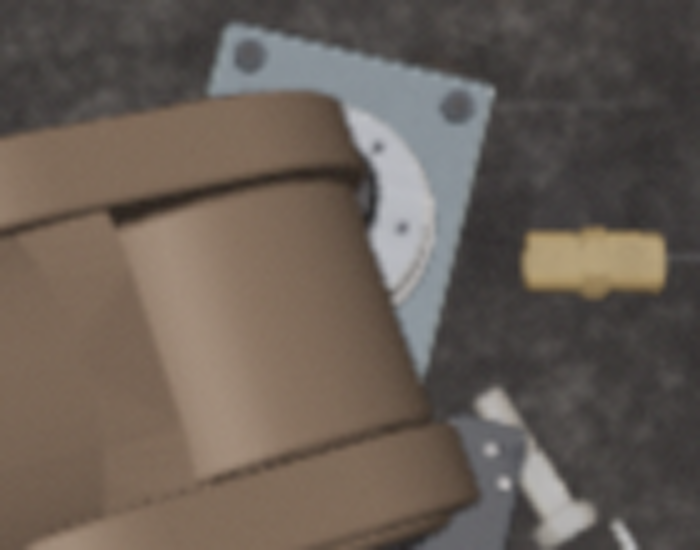

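```bash
python3 -c "
from h import *
im,D=camera('top')
for r,c in [(175,265),(180,262),(190,250),(200,262),(235,275),(240,290),(235,300),(245,300),(258,326)]:
    print((c,r),atd('top',(c,r),D).round(3))"
```

```text
(265, 175) [ 0.468 -0.335  0.516]
(262, 180) [ 0.461 -0.332  0.524]
(250, 190) [ 0.449 -0.319  0.531]
(262, 200) [ 0.439 -0.332  0.523]
(275, 235) [ 0.402 -0.345  0.523]
(290, 240) [ 0.398 -0.361  0.513]
(300, 235) [ 0.431 -0.398  0.227]
(300, 245) [ 0.415 -0.398  0.224]
(326, 258) [ 0.394 -0.447  0.184]
```

Request:
servo_tool(moves=[[[-0.15,0,2],0,0],[[-0.15,0,4],0,0],[[-0.15,0,6],0,0],[[-0.15,0,7.5],0,0],[[-0.15,0,8.4],0,0],[[-0.15,0,8.7],0,0],[[-0.15,0,8.7],0,0]])

```text
clock: 17.23
ee_pos: [0.416, -0.3058, 0.0319]
eef_rot: [[0.968, -0.25, 0.0], [-0.25, -0.968, -0.0], [0.0, 0.0, -1.0]]
wrist_force: [1.1, -0.4, 0.8]
gripper_width: 0.002
grip_force: 0.0
```

```bash
python3 -c "
from h import *
go(.4175,-.3062,.032)"
```

```text
t 17.225 pos [ 0.416  -0.3058  0.0319] yaw_y -104.5 tiltz [ 0. -0. -1.] move cm [ 0.15  0.   -0.01] F [ 1.1  -0.41  0.76] M [-0.051  0.187 -0.04 ] j [ -6.  41.  55. 119. -49.  46. -25.]
```

Request:
servo_tool(moves=[[[0.6,0,0],0,0],[[1.2,0,0],0,0],[[1.7,0,0],0,0],[[2.0,0,0],0,0],[[2.2,0,0],0,0],[[2.4,0,0],0,0],[[2.6,0,0],0,0]])

```text
clock: 18.1
ee_pos: [0.4407, -0.312, 0.0317]
eef_rot: [[0.968, -0.251, -0.001], [-0.251, -0.968, 0.0], [-0.001, -0.0, -1.0]]
wrist_force: [-2.6, 1.1, 1.6]
gripper_width: 0.004
grip_force: 1.1
```

Request:
servo_tool(moves=[[[0.15,0,0],0,0],[[0.3,0,0],0,0],[[0.4,0,0],0,0],[[0.5,0,0],0,0]])

```text
clock: 18.6
ee_pos: [0.4459, -0.3135, 0.0317]
eef_rot: [[0.968, -0.25, -0.0], [-0.25, -0.968, -0.0], [-0.0, 0.0, -1.0]]
wrist_force: [-2.5, -0.0, -0.3]
gripper_width: 0.009
grip_force: 1.0
```

Request:
servo_tool(moves=[[[0.1,0,0],0,0],[[0.2,0,0],0,0],[[0.3,0,0],0,0],[[0.4,0,0],0,0]])

```text
clock: 19.1
ee_pos: [0.4498, -0.3145, 0.0317]
eef_rot: [[0.968, -0.25, -0.0], [-0.25, -0.968, -0.0], [-0.0, 0.0, -1.0]]
wrist_force: [-2.2, -0.8, -1.0]
gripper_width: 0.007
grip_force: 1.0
```

Request:
servo_tool(moves=[[[0.1,0,0],0,0],[[0.2,0,0],0,0],[[0.3,0,0],0,0],[[0.3,0,0],0,0]])

```text
clock: 19.6
ee_pos: [0.4529, -0.3152, 0.0317]
eef_rot: [[0.968, -0.25, 0.0], [-0.25, -0.968, -0.0], [0.0, 0.0, -1.0]]
wrist_force: [-1.1, -0.6, -0.6]
gripper_width: 0.005
grip_force: 0.7
```

Request:
servo_tool(moves=[[[0.1,0,0],0,0],[[0.2,0,0],0,0],[[0.2,0,0],0,0]])

```text
clock: 19.98
ee_pos: [0.4548, -0.3157, 0.0317]
eef_rot: [[0.968, -0.25, 0.0], [-0.25, -0.968, -0.0], [0.0, 0.0, -1.0]]
wrist_force: [-1.1, -0.7, -0.9]
gripper_width: 0.003
grip_force: 0.7
```

Request:
servo_tool(moves=[[[0.1,0,0],0,0],[[0.15,0,0],0,0],[[0.15,0,0],0,0]])

```text
clock: 20.35
ee_pos: [0.4558, -0.3159, 0.0317]
eef_rot: [[0.968, -0.25, -0.0], [-0.25, -0.968, 0.0], [-0.0, -0.0, -1.0]]
wrist_force: [-3.6, -0.1, 1.9]
gripper_width: 0.004
grip_force: 1.9
```

Request:
servo_tool(moves=[[[0.05,0,0],0,0],[[0.1,0,0],0,0],[[0.1,0,0],0,0]])

```text
clock: 20.72
ee_pos: [0.4558, -0.316, 0.0317]
eef_rot: [[0.968, -0.251, -0.002], [-0.251, -0.968, 0.001], [-0.002, -0.001, -1.0]]
wrist_force: [-7.3, 1.4, 6.0]
gripper_width: 0.001
grip_force: 3.8
```

Request:
servo_tool(moves=[[[0.05,0,0],0,0],[[0.08,0,0],0,0],[[0.08,0,0],0,0]])

```text
clock: 21.1
ee_pos: [0.4558, -0.3159, 0.0316]
eef_rot: [[0.968, -0.251, -0.002], [-0.251, -0.968, 0.002], [-0.003, -0.001, -1.0]]
wrist_force: [-9.9, 2.8, 7.6]
gripper_width: 0.002
grip_force: 5.2
```

At the end stop with 10 N. Back off, rise, and look.

Request:
servo_tool(moves=[[[-0.5,0,0],0,0],[[-1.5,0,0],0,0],[[-2.5,0,0],0,0],[[-2.5,0,-4],0,0],[[-2.5,0,-8],0,0],[[-2.5,0,-13],0,0],[[-2.5,0,-18],0,0],[[-5,-5,-20],0,0],[[-7,-10,-20],0,0],[[-8,-15,-20],0,0]])

```text
clock: 22.35
ee_pos: [0.4169, -0.1496, 0.2314]
eef_rot: [[0.968, -0.251, 0.001], [-0.251, -0.968, 0.002], [-0.0, -0.002, -1.0]]
wrist_force: [0.8, -0.6, 1.1]
gripper_width: 0.004
grip_force: 0.0
```

```bash
python3 - <<'E'
from h import *
im,D=camera("top");cv2.imwrite('pics/t4.png',cv2.resize(im[150:260,200:340,::-1],(700,550),interpolation=cv2.INTER_CUBIC))
c=get_calibration("top");T=np.array(c["cam_to_world"]);v,u=np.mgrid[:384,:512]
P=np.stack([(u-c["cx"])/c["fx"]*D,-(v-c["cy"])/c["fy"]*D,-D],-1)@T[:3,:3].T+T[:3,3];x,y,z=P[...,0],P[...,1],P[...,2]
r=np.hypot(x-.5425,y+.3385);m=(z>.05)&(z<.07)&(r>.06)&(r<.11)
q=P[m];print(m.sum(),np.median(q,0));R=cv2.minAreaRect(q[:,:2].astype(np.float32));print(R,np.hypot(R[0][0]-.5425,R[0][1]+.3385))
E
```

```text
85 [ 0.47126411 -0.32095977  0.05759712]
((0.4710044264793396, -0.3201184570789337), (0.02915661409497261, 0.012735689990222454), 76.4206771850586) 0.07382071628755141
```

View pics/t4.png

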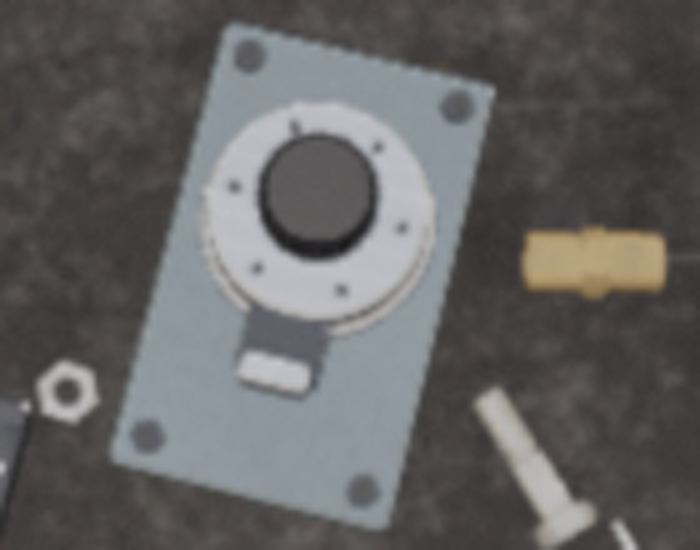

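The tab, now at crop (275,372), sits against its housing 73.8 mm from the axis (74 mm expected when home). The nut, nipple and loose bolt have not moved.

```bash
python3 -c "
from workcell import *
print(job_done())"
```

```text
the job is handed in; nothing more can be done
None
```

The knob was turned about 68° clockwise into its notch and released. The locking bolt was then pushed fully home to its end stop with about 10 N, the loose parts were left where they lay, and the job was handed in at about 22 s.

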